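Clear the corner jig and hold an engine cylinder in it

ROBOT

A 6-joint arm with a two-finger parallel gripper is mounted at the origin on the work surface. World frame = base frame: x ahead of the robot, y to its left, z up, the work surface at z = 0. Lengths are in mm, angles in rad, forces in N, time in s.
With the tool pointing down it reaches from about 300 to 775 mm from the base axis. Payload 14.6 kg.
Tool frame: the origin (TCP) lies midway between the tips of the shut fingers; the grasp point (between the pads) lies behind it (manip.grip_depth is the z of the grasp point in the tool frame, in mm); z points along the fingers, y is the line along which they close (so a half turn about z gives the same grasp; the last joint's range is limited). The gripper opens to 94 mm and grips with 3 to 60 N. Pads are 16 mm wide; open, the fingers measure 119 mm over their backs; the gripper's body (75 mm by 177 mm) begins 78 mm behind the grasp point.
Start: joints at [-1.32, 0.3, 1.521, -0, 1.321, -0.067], TCP at [171.855, -522.451, 205.446] pointing down, gripper open.
Joint ranges: [-3.03, 3.03], [-0.79, 2.21], [0.23, 2.52], [-1.04, 4.18], [0, 3.07], [-2.55, 2.55]. Speed limits (rad/s): [2.22, 2.22, 2.57, 3.14, 3.14, 3.14].

INTERFACE

Orientations are given as [roll, pitch, yaw] about the fixed x, y, z axes, in that order (R = Rz(yaw) Ry(pitch) Rx(roll)).
In Python, from cell import manip gives the robot as it stands.
- The arm moves only by the tool nudge_tcp, called by a JSON object that holds its "name" and its "arguments". Schema: {"type":"object","properties":{"motion":{"type":"array","items":{"type":"number"},"minItems":6,"maxItems":30},"jaw":{"type":"number"},"force":{"type":"number"},"only":{"type":"string"},"quiet":{"type":"boolean"},"lines":{"type":"string"}},"required":["motion"],"additionalProperties":false}. motion is one flat list of numbers that holds 1 to 5 rows one after another, with no inner brackets; each row has 6 numbers: dx, dy, dz in mm, then a rotation vector rx, ry, rz in rad; each row is the pose to reach, as a shift and turn from the pose commanded when the call began, along the tool's axes at that moment; what a row does not reach only later rows make up. A row lasts 1/10 s, in which the tool goes at most 50 mm and 0.15 rad, less where a joint would pass 70% of its speed; a pose out of reach is approached as far as the arm can. jaw is the finger opening in mm, set as the call begins (left out keeps the last). The fingers move at their own pace and stop on an object; force is the grip in N (left out, the last holds). Time passes only in rows, so rows that do not move let the fingers close. The tool returns the time, the measured TCP pose, the force, the opening and the grip force at its end. only (a regular expression) keeps the lines of the reply that match it, lines (a string "A,B") keeps lines A to B, and quiet returns only ok. Input that does not fit is refused with a message, and nothing moves.
- manip.read_state(): the state, without advancing time (a new reading comes with each control period).
- manip.camera(name): name is "scene" or "top" or "wrist"; returns (picture, depth): 480x640x3 uint8, red, green, blue; 480x640 float32, mm along the optical axis (not along the pixel's ray), 0 where there is no reading.
- manip.camera_info(name): a dict with "K" (3x3 intrinsics, pixels), "rvec" (rotation vector, rad) and "tvec" (3), from world to camera coordinates, as OpenCV has them; the wrist camera has in their place "mount" (4x4, takes a point from camera to tool coordinates, whose origin is the TCP and whose axes are the flange's). Camera axes: x right, y down, z forward; pixel columns grow to the right and rows downward; lengths in mm; the calibration is good to about 2 mm. The wrist camera is an equidistant fisheye: a pixel r from the principal point sees the ray r / f radians off the axis. A picture is of the moment at which its call begins: read the wrist's pose just before it. camera_info takes no time and is no camera call.
- manip.sign_off(): hands the job in; it is judged then, once.
The state is a dict: "clock": time; "joints": joint angles; "qd": joint speeds; "effort": joint torques, N m; "eef_pos": TCP position; "eef_rot": TCP orientation; "wrist_force": force on the tool from outside, world axes, zero at the start; "moment": the same for the moment, N m; "finger_gap": finger opening in mm; "finger_force": force on a finger pad.
Only numpy, scipy, OpenCV 4.12 (cv2) and the standard library are available. Lean on these libraries where they do the work, as an engineer would, in place of code of your own. Each camera call takes 0.05 s, during which the arm holds its last target. There are 200 camera calls.

TASK

The orange side cover has been left standing in the drilling jig: lift it out and lean it at a slant against a side of the blue bin, its short edge on the bench, and let go of it. Then set the finned engine cylinder flat on the jig's bed and press it squarely into the corner so that it bears firmly on both fences at once; finish while still holding it pressed there. Leave the spray bottle, the drill and the white case where they are.

Things in the scene. Friction and masses are not known exactly. Their poses are not given: they have to be found in the camera images.
- jig: corner drilling jig, fixed: dark steel bed plate 200 x 200 x 10 mm (top 10 mm over the bench) with aluminium fences along two neighbouring edges. Origin: centre of its underside on the bench; x, y along its edges, z up. Far fence on the +x edge, inner face at x = +80 mm; left fence on the +y edge, inner face at y = +80 mm. Place and yaw (up to 0.35 rad) vary
- fence_far: far fence of the jig: aluminium bar 20 x 200 x 20 mm, standing on the bed (top 30 mm over the bench), rigid. Origin: centre of its underside; axes as the jig's; the inner face is its -x side, 10 mm from the origin
- fence_left: left fence of the jig: aluminium bar 180 x 20 x 20 mm, standing on the bed (top 30 mm over the bench), rigid. Origin: centre of its underside; axes as the jig's; the inner face is its -y side, 10 mm from the origin
- corner (a point): the point on top of the jig's bed (10 mm over the bench) where the inner faces of the two fences meet: 80 mm along x and 80 mm along y from the jig's origin; axes as the jig's
- cover: flat orange plastic machine cover with black vent slots, 100 (x) x 16 (y, thickness) x 130 mm (z), 0.22 kg give or take a third. It starts upright, loose, on its short edge on the jig's bed, roughly parallel to the left fence. Origin: centre of its lower short edge face; z runs up its 130 mm length
- cylinder: finned aluminium engine cylinder, 0.45 kg give or take a third: a flange 80 (x) x 64 (y) x 20 mm high, and on its middle a square finned barrel 46 x 46 mm that reaches from 20 to 68 mm above the underside. Starts loose, upright on the bench to the right of the jig. It drags on the bed if pressed down (friction). Origin: centre of its underside; z up
- bin: open blue stock bin with parts in it, 160 (x) x 100 (y) x 65 mm high, walls 4 mm, to the left of the jig; heavy, does not move. Origin: centre of its underside on the bench; x along its long sides; the long side at y = -50 mm faces the jig
- sprayer: yellow spray bottle with a white and blue head, 72 mm in diameter, 195 mm tall; bystander. Origin: centre of its underside
- drill: black cordless drill lying on its side, about 230 x 200 x 60 mm; bystander. Origin: under the middle of its motor housing, x along the chuck, the handle and battery towards -y
- case: white plastic case 70 x 50 x 22 mm on the bench to the right of the jig; bystander. It and the cylinder may have changed places. Origin: centre of its underside

How it is judged (in metres and radians):
On the way:
1. the cover leans at a slant against the blue bin, its short edge on the bench, released (contact force between cover and bin above 0.05 N and angle between cover's own z axis and vertical between 0.1 and 0.75 rad and height (world z) of cover below 0.012 m and contact force between cover and the arm below 0.05 N and contact force between cover and the fingers below 0.05 N and contact force between cover and jig below 0.05 N and linear speed of cover below 0.03 m/s), for 0.3 s.
At the end, for the whole second after the job is handed in: Fingers hold the cylinder at rest, upright (0.05 rad), on the bed (2.5 mm), square to the fences (0.04 rad), over 2 N on each fence; the cover, untouched, off the jig, stands with its short edge on the bench, leaning 0.1 to 0.75 rad on the blue bin (contact force between cylinder and fence_far above 2 N and contact force between cylinder and fence_left above 2 N and (angle between the x axis of cylinder and the x axis of jig, either way round below 0.04 rad or angle between the x axis of cylinder and the y axis of jig, either way round below 0.04 rad) and angle between cylinder's own z axis and vertical below 0.05 rad and z of cylinder in the frame of jig between 0.008 and 0.0125 m and contact force between cylinder and the fingers above 1 N and linear speed of cylinder below 0.01 m/s and contact force between cover and bin above 0.05 N and angle between cover's own z axis and vertical between 0.1 and 0.75 rad and height (world z) of cover below 0.012 m and contact force between cover and the arm below 0.05 N and contact force between cover and the fingers below 0.05 N and contact force between cover and jig below 0.05 N); the arm keeps its last pose, push and grip.
It fails at once if a bystander (spray bottle, drill or case) is shifted by more than 30 mm (distance of any of sprayer, drill, case from where it was at the start of the episode above 0.03 m).
It also fails if it takes over 67 s, if anything falls off the work surface, if the arm or the gripper's body presses on something with over 40 N, if the wrist force passes 120 N, or if a joint passes its speed limit or range.

## Working session

There is one attempt and no reset: what is moved stays moved. The work goes in short steps, Python scripts to look and compute and a tool call to move; the robot and the scene stay as the last step left them, time stands still between calls to the robot, and variables do not carry over. Pictures are saved under pics/ and viewed, at most 10 in all, crops included, and the job is handed in when it is done.

```bash
ls; mkdir -p pics
```

Run:
```python
from cell import manip
import cv2,numpy as np
print(manip.grip_depth, manip.read_state())
for n in ("scene","top"):
    p,d=manip.camera(n); cv2.imwrite(f"pics/{n}0.png",p[...,::-1]); np.save(f"pics/{n}0.npy",d); print(manip.camera_info(n))
```

```text
cell.py
pics
-18.8 {'clock': 0.0, 'joints': array([-1.31959550e+00,  3.00461514e-01,  1.52157832e+00, -3.55690814e-05,
        1.32066267e+00, -6.66073306e-02]), 'qd': array([-0.00019037, -0.00018402,  0.00073288,  0.00069672,  0.00066762,
       -0.00012366]), 'effort': array([ 9.25650675e-04, -5.31807804e+01, -3.52735877e+01,  7.08749355e-02,
        2.44231615e-02, -1.06952771e-04]), 'eef_pos': array([ 171.78850581, -522.21751826,  204.89274628]), 'eef_rot': array([-3.14048297e+00, -3.94938243e-05,  3.17816961e-01]), 'wrist_force': array([ 0.01691941, -0.03985792,  0.69559586]), 'moment': array([0.0299678 , 0.00043517, 0.02403561]), 'finger_force': 0.0, 'finger_gap': 93.8828987211894}
{'K': array([[581.79201611,   0.        , 319.00841476],
       [  0.        , 581.79201611, 231.57044392],
       [  0.        ,   0.        ,   1.        ]]), 'rvec': array([ 2.13775157,  0.69675672, -0.3159211 ]), 'tvec': array([-496.99726503, -184.85269836, 1439.14130263])}
{'K': array([[531.00710722,   0.        , 316.27995731],
       [  0.        , 531.00710722, 245.8703869 ],
       [  0.        ,   0.        ,   1.        ]]), 'rvec': array([ 2.14837144, -2.19884286,  0.10449421]), 'tvec': array([  50.21658917,  602.63253715, 1094.44917056])}
```
View pics/scene0.png

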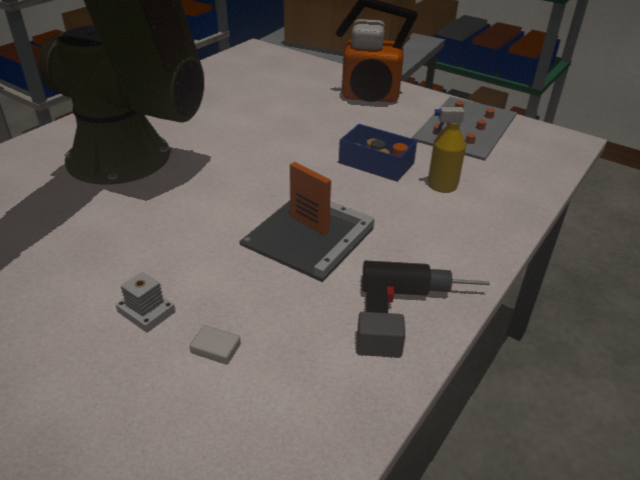

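View pics/top0.png

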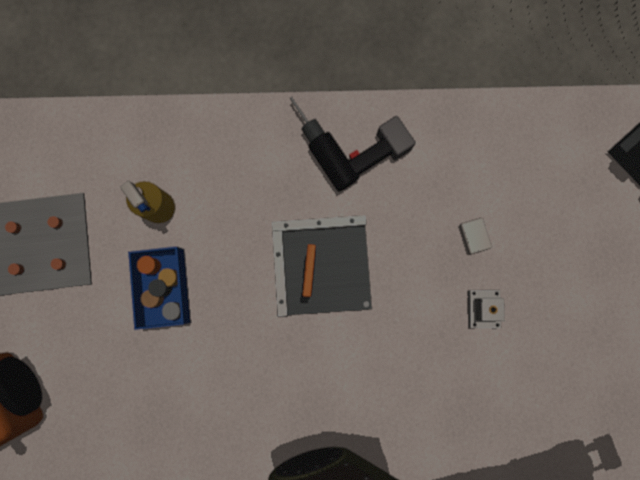

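The scene view shows the cover standing in the jig, with the bin behind it and to the left, the cylinder near (145,300) and the case near (215,343). In the top view: jig centre (322,266), cover (308,272), bin (159,288), cylinder (487,309), case (475,236), sprayer (150,203) and drill (345,160).

Create h.py:
```python
import numpy as np,cv2
from cell import manip
def cloud(n,d):
    i=manip.camera_info(n);K=i["K"];v,u=np.mgrid[:480,:640]
    P=np.stack([(u-K[0,2])/K[0,0]*d,(v-K[1,2])/K[1,1]*d,d],-1)
    return (P-i["tvec"])@cv2.Rodrigues(i["rvec"])[0]
def rect(W,m,t=""):
    q=W[m][:,:2].astype(np.float32);(c,s,a)=cv2.minAreaRect(q)
    print(t,len(q),"c",np.round(c,1),"s",np.round(s,1),"a",round(a,2),round(np.radians(a),3),"z",np.round(np.percentile(W[m][:,2],[2,50,98]),1))
```

Run:
```python
from h import *
d=np.load("pics/top0.npy");W=cloud("top",d);I=cv2.imread("pics/top0.png").astype(int)
z=W[...,2];v,u=np.mgrid[:480,:640]
box=lambda a,b,c,e:(u>a)&(u<b)&(v>c)&(v<e)
print("bench",np.median(z[box(200,260,330,400)]))
j=box(265,380,205,325)
rect(W,j&(z>5)&(z<38),"jig")
rect(W,j&(z>25)&(z<36),"fences")
rect(W,j&(z>105),"cover top"); 
m=j&(I[...,2]>I[...,0]+60);rect(W,m&(z>40),"cover orange")
b=box(120,200,235,340);rect(W,b&(z>55)&(z<75),"bin rim")
c=box(455,520,275,340);rect(W,c&(z>60)&(z<75),"cyl top");rect(W,c&(z>12)&(z<75),"cyl all");rect(W,c&(z>12)&(z<28),"flange")
c=box(450,500,210,262);rect(W,c&(z>12),"case")
c=box(280,430,85,200);rect(W,c&(z>12),"drill")
c=box(100,190,170,240);rect(W,c&(z>90),"spr")
ds,_=0,0
S=cloud("scene",np.load("pics/scene0.npy"));z=S[...,2];I=cv2.imread("pics/scene0.png").astype(int)
o=(I[...,2]>I[...,0]+50)&(u>280)&(u<335)&(v>155)&(v<240)
q=S[o&(z>20)];print("cover scene n",len(q),q.min(0),q.max(0)); mm=np.cov(q.T);w,V=np.linalg.eigh(mm);print(V[:,0],q.mean(0))
rect(S,(u>110)&(u<180)&(v>265)&(v<335)&(z>60)&(z<75),"cyl s");rect(S,(u>330)&(u<420)&(v>120)&(v<180)&(z>55)&(z<72),"bin s")
rect(S,o&(z>125),"covtop s")
```

```text
bench -0.15085829679727797
jig 8367 c [565.5  23.2] s [245. 254.] a 88.73 1.549 z [ 5.9 10.6 32.5]
fences 1699 c [563.9  25.9] s [199.9 199.6] a 2.76 0.048 z [25.8 29.8 34. ]
cover top 501 c [547.5  51.2] s [24.6 99.3] a 89.63 1.564 z [ 134.7  139.8 1146.4]
cover orange 391 c [546.2  52.3] s [97.4 24.5] a 0.94 0.016 z [136.2 139.8 144.1]
bin rim 931 c [524.  365.1] s [160.4 102.8] a 4.82 0.084 z [55.3 62.9 68.4]
cyl top 541 c [ 463.7 -316.4] s [47.8 44.3] a 88.66 1.547 z [62.7 67.7 72. ]
cyl all 1258 c [ 463.6 -317.1] s [66.5 77.9] a 88.66 1.547 z [14.9 32.3 71.3]
flange 618 c [ 463.6 -317.1] s [66.5 77.9] a 88.66 1.547 z [13.9 19.7 25.4]
case 785 c [ 577.3 -141.6] s [ 69.8 389.9] a 14.51 0.253 z [15.  21.6 26.2]
drill 3801 c [727.8 -61.3] s [435.8 249.4] a 6.18 0.108 z [23.4 50.2 61.4]
spr 1226 c [612.3 217.3] s [422.4  70. ] a 61.32 1.07 z [ 94.3 134.1 198.2]
cover scene n 232 [498.23739236  37.01861154 134.26467664] [599.58364852  61.50805599 143.05997255]
[-0.00621895 -0.10196961  0.99476807] [551.77445485  48.64616877 139.4739171 ]
cyl s 631 c [ 465.9 -317.5] s [47.9 50. ] a 88.97 1.553 z [60.6 67.7 70.7]
bin s 781 c [524.1 364.8] s [164.6 109.6] a 3.74 0.065 z [55.3 61.  66.8]
covtop s 232 c [549.4  49.7] s [ 15.1 102.5] a 83.57 1.459 z [135.9 139.6 142.3]
```

Add to h.py:
```python
from scipy.spatial.transform import Rotation as R
def plan(pos,rpy):
    s=manip.read_state();A=R.from_euler('xyz',s["eef_rot"]);B=R.from_euler('xyz',rpy)
    print("at",np.round(s["eef_pos"],1),np.round(s["eef_rot"],3),"delta",np.round(A.inv().apply(np.array(pos)-s["eef_pos"]),1),np.round((A.inv()*B).as_rotvec(),3))
```

Run:
```python
from h import *
v,u=np.mgrid[:480,:640]
for n,b in(("top",(295,325,235,305)),("scene",(280,335,155,240))):
    W=cloud(n,np.load(f"pics/{n}0.npy"));z=W[...,2]
    m=(u>b[0])&(u<b[1])&(v>b[2])&(v<b[3])&(z>136)&(z<144)
    q=W[m];w,V=np.linalg.eigh(np.cov(q[:,:2].T));print(n,len(q),np.median(q,0),"yaw",np.arctan(V[1,1]/V[0,1]))
    rect(W,m)
plan([548,51,190],[np.pi,0,-.11])
```

```text
top 416 [548.41973661  51.25753649 139.63451826] yaw -0.11669143968740954
 416 c [548.6  51.3] s [15.9 98.3] a 83.46 1.457 z [136.4 139.6 143. ]
scene 262 [551.79069876  48.81995708 139.47342317] yaw -0.10927145385770165
 262 c [549.5  50.3] s [ 18.2 102.5] a 83.14 1.451 z [136.2 139.5 142.2]
at [ 171.8 -522.2  204.9] [-3.141 -0.     0.318] delta [ 536.5 -427.    15.4] [-0.001  0.     0.428]
```

{"name": "nudge_tcp", "arguments": {"motion": [38,-30,0,0,0,0.09,76,-60,0,0,0,0.18,115,-91,0,0,0,0.27,153,-122,0,0,0,0.35,191,-152,0,0,0,0.43], "jaw": 94}}

```text
clock: 0.6
eef_pos: [306.3, -316.5, 205.3]
eef_rot: [-3.141, 0.0, -0.116]
wrist_force: [0.4, 0.5, 0.0]
finger_gap: 93.6
finger_force: 0.0
```

```bash
python3 -c "
from h import *
plan([549,51,185],[np.pi,0,-.115])"
```

```text
at [ 306.3 -316.5  205.3] [-3.141  0.    -0.116] delta [ 198.6 -393.1   20.4] [-0.     0.    -0.001]
```

{"name": "nudge_tcp", "arguments": {"motion": [20,-40,0,0,0,0,40,-80,0,0,0,0,60,-120,0,0,0,0,80,-158,0,0,0,0,100,-198,0,0,0,0]}}

```text
clock: 1.1
eef_pos: [427.9, -131.1, 205.4]
eef_rot: [3.142, 0.0, -0.112]
wrist_force: [0.9, -0.8, -0.6]
finger_gap: 93.9
finger_force: 0.0
```

{"name": "nudge_tcp", "arguments": {"motion": [20,-39,0,0,0,0,40,-78,5,0,0,0,60,-117,10,0,0,0,79,-156,15,0,0,0,99,-195,20,0,0,0]}}

```text
clock: 1.6
eef_pos: [548.1, 51.7, 185.0]
eef_rot: [3.142, 0.0, -0.112]
wrist_force: [0.6, -1.2, 0.4]
finger_gap: 94.0
finger_force: 0.0
```

```bash
python3 -c "
from h import *
plan([549,51,96],[np.pi,0,-.115])"
```

```text
at [548.1  51.7 185. ] [ 3.142  0.    -0.112] delta [ 1.   0.5 89. ] [0.    0.    0.003]
```

{"name": "nudge_tcp", "arguments": {"motion": [1,0,45,0,0,0,1,0,85,0,0,0,1,0,89,0,0,0]}}

```text
clock: 1.9
eef_pos: [546.0, 49.9, 91.8]
eef_rot: [3.14, 0.008, -0.112]
wrist_force: [0.1, -0.4, 0.3]
finger_gap: 93.9
finger_force: 0.0
```

{"name": "nudge_tcp", "arguments": {"motion": [0,0,0,0,0,0,0,0,0,0,0,0,0,0,0,0,0,0,0,0,0,0,0,0,0,0,0,0,0,0], "jaw": 0, "force": 25}}

```text
clock: 2.4
eef_pos: [548.9, 49.7, 97.3]
eef_rot: [-3.141, -0.001, -0.112]
wrist_force: [-0.3, -0.1, -0.1]
finger_gap: 57.4
finger_force: 0.0
```

{"name": "nudge_tcp", "arguments": {"motion": [0,0,0,0,0,0,0,0,0,0,0,0,0,0,0,0,0,0,0,0,0,0,0,0,0,0,0,0,0,0]}}

```text
clock: 2.9
eef_pos: [548.5, 49.8, 96.4]
eef_rot: [3.142, 0.0, -0.112]
wrist_force: [-0.5, 0.5, -0.5]
finger_gap: 17.5
finger_force: 0.0
```

{"name": "nudge_tcp", "arguments": {"motion": [0,0,0,0,0,0,0,0,0,0,0,0,0,0,0,0,0,0]}}

```text
clock: 3.2
eef_pos: [548.5, 49.8, 96.3]
eef_rot: [-3.142, 0.0, -0.112]
wrist_force: [-0.5, -0.5, -1.1]
finger_gap: 15.7
finger_force: 25.0
```

{"name": "nudge_tcp", "arguments": {"motion": [0,0,-15,0,0,0,0,0,-35,0,0,0,0,0,-55,0,0,0,0,0,-70,0,0,0,0,0,-70,0,0,0]}}

```text
clock: 3.7
eef_pos: [549.3, 49.8, 168.2]
eef_rot: [-3.141, -0.003, -0.112]
wrist_force: [0.2, -0.9, -1.3]
finger_gap: 15.8
finger_force: 25.0
```

```bash
python3 -c "
from h import *
th=.25;psi=.075
n=np.array([-np.sin(psi),np.cos(psi),0]) # bin +y
f=np.array([524,365,0])-51*n; print('face',f)
plan([524,250,166],[np.pi,0,psi])"
```

```text
face [527.82141507 314.14337028   0.        ]
at [549.3  49.8 168.2] [-3.141e+00 -3.000e-03 -1.120e-01] delta [ -47.6 -196.1    2.2] [-0.    -0.003 -0.187]
```

{"name": "nudge_tcp", "arguments": {"motion": [-9,-39,0,0,0,-0.04,-19,-78,0,0,0,-0.08,-28,-117,0,0,0,-0.12,-38,-156,0,0,0,-0.16,-47,-196,0,0,0,-0.187]}}

```text
clock: 4.2
eef_pos: [523.0, 251.2, 165.2]
eef_rot: [3.141, 0.001, 0.076]
wrist_force: [0.8, -0.9, -1.4]
finger_gap: 16.2
finger_force: 25.0
```

```bash
python3 -c "
from h import *
W=cloud('top',np.load('pics/top0.npy'))[170:240,105:190].reshape(-1,3);q=W[(W[:,2]>90)&(W[:,2]<200)];print('spr',q.min(0),q.max(0))
plan([530,281,106],[np.pi-.25,0,.075])"
```

```text
spr [660.01132337 338.77171337  90.06831347] [733.78215775 409.97235771 199.59428425]
at [523.  251.2 165.2] [3.141e+00 1.000e-03 7.600e-02] delta [  9.3 -29.2  59.2] [-0.25   0.001  0.001]
```

{"name": "nudge_tcp", "arguments": {"motion": [3,-10,15,-0.08,0,0,6,-20,30,-0.16,0,0,9,-29,45,-0.25,0,0,9,-29,59,-0.25,0,0,9,-29,59,-0.25,0,0]}}

```text
clock: 4.7
eef_pos: [529.3, 279.0, 104.2]
eef_rot: [2.891, 0.005, 0.076]
wrist_force: [0.2, -0.5, -1.8]
finger_gap: 15.8
finger_force: 25.0
```

```bash
python3 -c "
from h import *
p,d=manip.camera('scene');cv2.imwrite('pics/s1.png',cv2.resize(p[80:250,240:500,::-1],None,fx=3,fy=3))
plan([528,305,88],[np.pi-.25,0,.075])"
```

```text
at [530.  278.7 106. ] [2.892 0.003 0.075] delta [ -0. -30.  11.] [-0.001  0.003  0.   ]
```

View pics/s1.png

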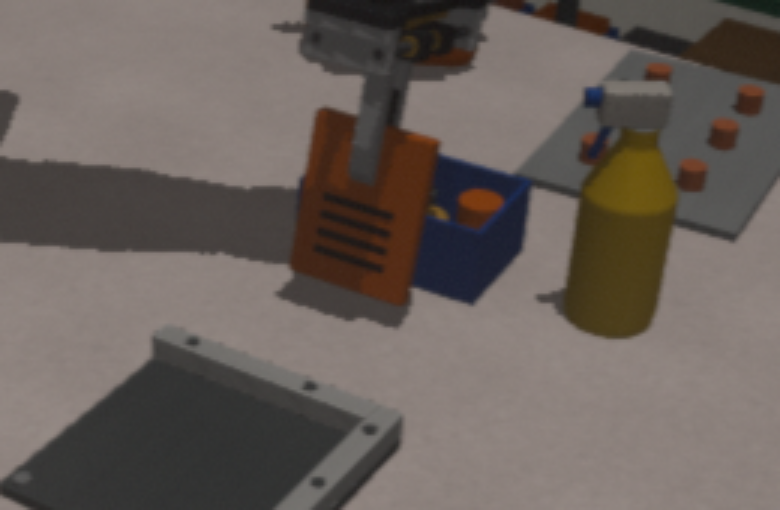

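The picture shows the cover gripped at about (365,210). It is slanted towards the bin, level, and just above the bench. Next I move it in and down gradually.

{"name": "nudge_tcp", "arguments": {"motion": [0,-15,4,0,0,0,0,-24,7,0,0,0,0,-29,10,0,0,0,0,-29,10,0,0,0,0,-29,10,0,0,0]}}

```text
clock: 5.25
eef_pos: [528.7, 304.9, 90.7]
eef_rot: [2.892, -0.0, 0.075]
wrist_force: [0.2, 0.2, -2.3]
finger_gap: 16.1
finger_force: 25.0
```

```bash
python3 -c "
from h import *
plan([528,309,86.5],[np.pi-.25,0,.075])"
```

```text
at [528.7 304.9  90.7] [ 2.892 -0.     0.075] delta [-0.4 -5.   3. ] [-0. -0. -0.]
```

{"name": "nudge_tcp", "arguments": {"motion": [0,-0.6,2,0,0,0,0,-1,3.5,0,0,0,0,-1.2,4.8,0,0,0,0,-1.2,4.8,0,0,0]}}

```text
clock: 5.65
eef_pos: [528.7, 304.8, 85.7]
eef_rot: [2.892, -0.0, 0.075]
wrist_force: [-0.2, -0.8, -0.9]
finger_gap: 15.8
finger_force: 25.0
```

{"name": "nudge_tcp", "arguments": {"motion": [0,-1,-0.3,0,0,0,0,-2,-0.6,0,0,0,0,-3,-0.9,0,0,0,0,-3,-0.9,0,0,0]}}

```text
clock: 6.05
eef_pos: [528.4, 308.2, 85.7]
eef_rot: [2.892, 0.0, 0.075]
wrist_force: [0.2, -0.2, -1.9]
finger_gap: 15.8
finger_force: 25.0
```

{"name": "nudge_tcp", "arguments": {"motion": [0,-0.3,1,0,0,0,0,-0.5,2,0,0,0,0,-0.5,2,0,0,0]}}

```text
clock: 6.35
eef_pos: [528.8, 308.3, 85.4]
eef_rot: [2.892, -0.001, 0.075]
wrist_force: [-4.5, -0.6, 12.5]
finger_gap: 15.9
finger_force: 25.0
```

{"name": "nudge_tcp", "arguments": {"motion": [0,-1,-0.3,0,0,0,0,-2,-0.6,0,0,0,0,-3,-0.9,0,0,0,0,-3,-0.9,0,0,0]}}

```text
clock: 6.75
eef_pos: [528.9, 310.4, 85.3]
eef_rot: [2.89, -0.002, 0.075]
wrist_force: [-1.1, -5.2, 10.6]
finger_gap: 15.7
finger_force: 25.0
```

{"name": "nudge_tcp", "arguments": {"motion": [0,0.2,-0.8,0,0,0,0,0.2,-0.8,0,0,0,0,0.2,-0.8,0,0,0]}}

```text
clock: 7.05
eef_pos: [528.7, 310.9, 85.4]
eef_rot: [2.891, -0.001, 0.075]
wrist_force: [0.3, -2.6, 7.4]
finger_gap: 15.8
finger_force: 25.0
```

{"name": "nudge_tcp", "arguments": {"motion": [0,0.2,-0.8,0,0,0,0,0.2,-0.8,0,0,0,0,0.2,-0.8,0,0,0,0,0.2,-0.8,0,0,0,0,0.2,-0.8,0,0,0], "jaw": 44}}

```text
clock: 7.55
eef_pos: [528.1, 311.2, 85.4]
eef_rot: [2.892, 0.0, 0.075]
wrist_force: [0.0, 1.0, 0.3]
finger_gap: 43.8
finger_force: 0.0
```

```bash
python3 -c "
from h import *
p,d=manip.camera('scene');cv2.imwrite('pics/s2.png',cv2.resize(p[80:250,240:500,::-1],None,fx=3,fy=3))"
```

```text
(no output)
```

View pics/s2.png

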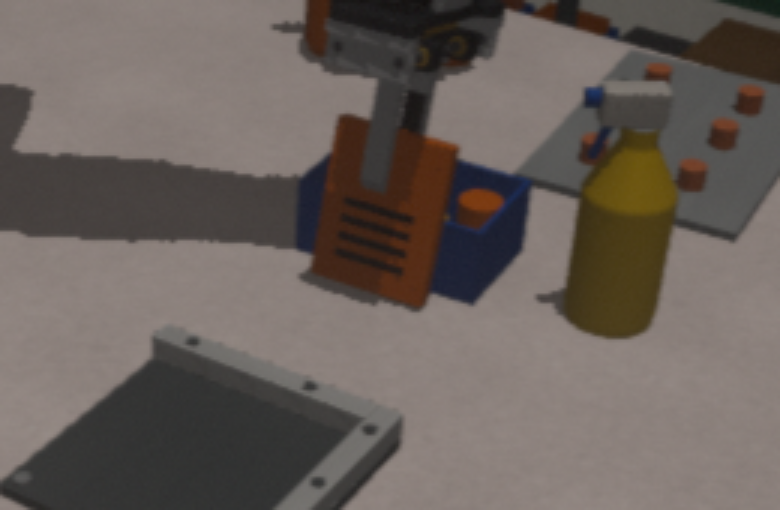

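The cover leans on the bin at (385,210) with the fingers open around it. I retract along the tool axis.

{"name": "nudge_tcp", "arguments": {"motion": [0,0,-20,0,0,0,0,0,-45,0,0,0,0,0,-80,0,0,0,0,0,-120,0,0,0,0,0,-120,0,0,0]}}

```text
clock: 8.1
eef_pos: [527.1, 342.6, 207.3]
eef_rot: [2.896, -0.007, 0.076]
wrist_force: [0.5, -0.3, -0.5]
finger_gap: 43.7
finger_force: 0.0
```

Run:
```python
from h import *
p,d=manip.camera('scene');W=cloud('scene',d);np.save('pics/s3.npy',d)
z=W[...,2];m=(p[...,0].astype(int)>p[...,2]+50)&(W[...,0]>460)&(W[...,0]<590)&(W[...,1]>270)&(W[...,1]<350)&(z>4)
v,u=np.where(m);m2=(np.abs(np.arange(640)[None]-np.median(u))<25)&m
q=W[m2];
for lo in range(0,140,20):
    s=q[(q[:,2]>=lo)&(q[:,2]<lo+20)]
    if len(s):print(lo,len(s),np.round(np.median(s,0),1))
# cylinder fine
J=None
plan([464,-200,200],[np.pi,0,-.02])
```

```text
0 191 [535.4 286.2  13.1]
20 184 [542.6 290.4  31.4]
40 182 [542.2 295.7  48.9]
60 251 [534.5 301.1  72.6]
80 293 [538.1 305.7  89. ]
100 137 [559.7 312.9 109.8]
120 94 [559.9 318.1 125.5]
at [526.5 341.7 204.2] [ 2.894 -0.004  0.075] delta [-103.2  518.2  134.9] [ 0.247 -0.016  0.094]
```

{"name": "nudge_tcp", "arguments": {"motion": [-6,44,11,0.06,0,0.02,-12,88,22,0.12,0,0.04,-18,132,33,0.18,0,0.06,-25,176,44,0.24,0,0.08,-34,220,55,0.247,-0.016,0.094], "jaw": 94}}

```text
clock: 8.65
eef_pos: [508.0, 109.6, 202.0]
eef_rot: [3.14, 0.005, -0.022]
wrist_force: [0.9, 0.6, 0.4]
finger_gap: 80.4
finger_force: 0.0
```

```bash
python3 -c "
from h import *
plan([464,-317,150],[np.pi,0,-.023])"
```

```text
at [508.  109.6 202. ] [ 3.14   0.005 -0.022] delta [-34.2 427.4  52.6] [0.001 0.005 0.001]
```

{"name": "nudge_tcp", "arguments": {"motion": [-4,44,0,0,0,0,-8,88,0,0,0,0,-12,132,0,0,0,0,-16,176,0,0,0,0,-19,220,0,0,0,0]}}

```text
clock: 9.15
eef_pos: [484.5, -109.2, 202.6]
eef_rot: [3.139, 0.005, -0.021]
wrist_force: [1.0, 0.1, -0.9]
finger_gap: 93.9
finger_force: 0.0
```

{"name": "nudge_tcp", "arguments": {"motion": [-4,44,10,0,0,0,-8,88,20,0,0,0,-12,132,30,0,0,0,-16,176,40,0,0,0,-19,207,50,0,0,0]}}

```text
clock: 9.65
eef_pos: [460.8, -316.5, 152.6]
eef_rot: [3.139, 0.005, -0.022]
wrist_force: [0.7, 0.2, 0.2]
finger_gap: 93.9
finger_force: 0.0
```

```bash
python3 -c "
from h import *
d=manip.camera('top')[1];W=cloud('top',d);z=W[...,2];v,u=np.mgrid[:480,:640];c=(u>455)&(u<520)&(v>275)&(v<340)
rect(W,c&(z>12)&(z<25),'fl')
plan([464,-317,26],[np.pi,0,-.023])"
```

```text
fl 367 c [ 463.7 -316. ] s [64.8 80.1] a 86.52 1.51 z [13.  19.9 24.3]
at [ 459.8 -319.1  150.8] [ 3.14   0.007 -0.024] delta [  5.1  -2.4 124.8] [ 0.002  0.007 -0.001]
```

{"name": "nudge_tcp", "arguments": {"motion": [4,-2,40,0,0.005,0.01,4,-2,80,0,0.006,0.015,4,-2,110,0,0.006,0.015,4,-2,124.5,0,0.006,0.015,4,-2,124.5,0,0.006,0.015]}}

```text
clock: 10.2
eef_pos: [464.7, -311.9, 27.8]
eef_rot: [3.141, 0.001, -0.035]
wrist_force: [0.9, 0.4, -1.1]
finger_gap: 94.1
finger_force: 0.0
```

{"name": "nudge_tcp", "arguments": {"motion": [0,0,0,0,0,0,0,0,0,0,0,0,0,0,0,0,0,0,0,0,0,0,0,0,0,0,0,0,0,0], "jaw": 20, "force": 60}}

```text
clock: 10.7
eef_pos: [465.9, -312.8, 30.3]
eef_rot: [3.138, -0.003, -0.035]
wrist_force: [0.5, -0.0, -0.6]
finger_gap: 57.2
finger_force: 0.0
```

{"name": "nudge_tcp", "arguments": {"motion": [0,0,0,0,0,0,0,0,0,0,0,0,0,0,0,0,0,0,0,0,0,0,0,0,0,0,0,0,0,0]}}

```text
clock: 11.2
eef_pos: [465.9, -312.9, 30.1]
eef_rot: [3.138, -0.003, -0.035]
wrist_force: [-0.6, -2.7, 5.6]
finger_gap: 45.5
finger_force: 60.0
```

{"name": "nudge_tcp", "arguments": {"motion": [0,0,-20,0,0,0,0,0,-40,0,0,0,0,0,-60,0,0,0,0,0,-60,0,0,0]}}

```text
clock: 11.6
eef_pos: [466.3, -312.7, 91.4]
eef_rot: [3.137, -0.004, -0.035]
wrist_force: [0.4, -0.4, -3.9]
finger_gap: 45.8
finger_force: 60.0
```

Run:
```python
from h import *
v,u=np.mgrid[:480,:640]
T=None
for n,b in(("top",(265,380,205,325)),("scene",(235,385,185,285))):
    p,d=manip.camera(n);W=cloud(n,d);z=W[...,2]
    m=(u>b[0])&(u<b[1])&(v>b[2])&(v<b[3]);rect(W,m&(z>26)&(z<34),n)
    rect(W,m&(z>6)&(z<34)&(p.max(-1)<110),n+" bed")
    f=W[m&(z>26)&(z<34)][:,:2]
    for yaw in(.04,.05,.06,.07):
        c=np.array([[np.cos(yaw),-np.sin(yaw)],[np.sin(yaw),np.cos(yaw)]]);q=f@c
        h,w=np.percentile(q,99.0,axis=0); print(yaw,"far",np.round(np.percentile(q[(q[:,1]<h*0+w-40)][:,0],[3,97])-0,1),"left",np.round(np.percentile(q[q[:,0]<h-40][:,1],[3,97]),1))
c=np.array([[np.cos(.05),-np.sin(.05)],[np.sin(.05),np.cos(.05)]])
t=np.array([563.9,25.9])+c@np.array([22,30]);print(t)
plan([*t,110],[np.pi,0,.05])
```

```text
top 1609 c [563.9  26. ] s [200.2 199.3] a 2.67 0.047 z [26.6 29.8 33.6]
top bed 7020 c [560.6  22.8] s [193.4 194.7] a 2.68 0.047 z [ 6.5 10.1 25.9]
0.04 far [644.7 663.9] left [ 83.3 102.3]
0.05 far [644.3 663.6] left [77.9 96.9]
0.06 far [644.  663.4] left [72.4 91.4]
0.07 far [643.5 663.4] left [66.8 86.2]
scene 1277 c [626.9  54.6] s [152.1 337.6] a 47.84 0.835 z [26.4 30.  33. ]
scene bed 5740 c [605.9  24.6] s [286. 200.] a 3.43 0.06 z [ 7.  10.5 30.5]
0.04 far [645.9 665.8] left [ 80.9 103.2]
0.05 far [645.7 665.4] left [75.7 97.8]
0.06 far [645.4 665.4] left [70.4 92.2]
0.07 far [644.7 665.7] left [64.5 86.9]
[584.37313065  56.96204954]
at [ 465.3 -312.    88.8] [ 3.139e+00 -1.000e-03 -3.500e-02] delta [ 106.1 -372.9  -21.9] [ 0.002 -0.001 -0.085]
```

{"name": "nudge_tcp", "arguments": {"motion": [13,-45,-10,0,0,-0.02,26,-90,-20,0,0,-0.04,39,-135,-22,0,0,-0.06,51,-180,-22,0,0,-0.08,57,-200,-22,0,0,-0.083]}}

```text
clock: 12.2
eef_pos: [529.5, -111.0, 109.6]
eef_rot: [3.14, 0.001, 0.051]
wrist_force: [-0.0, -0.3, -3.4]
finger_gap: 45.7
finger_force: 60.0
```

```bash
python3 -c "
from h import *
plan([584.4,57,80],[np.pi,0,.048])"
```

```text
at [ 529.5 -111.   109.6] [3.14e+00 1.00e-03 5.10e-02] delta [  63.4 -165.    29.3] [0.002 0.001 0.003]
```

{"name": "nudge_tcp", "arguments": {"motion": [16,-41,0,0,0,0,32,-82,0,0,0,0,48,-123,10,0,0,0,63,-165,20,0.002,0,0.003,63,-165,29,0.002,0,0.003]}}

```text
clock: 12.7
eef_pos: [584.5, 57.7, 79.4]
eef_rot: [3.141, 0.001, 0.049]
wrist_force: [0.2, -0.4, -3.7]
finger_gap: 45.8
finger_force: 60.0
```

{"name": "nudge_tcp", "arguments": {"motion": [0,0,15,0,0,0,0,0,25,0,0,0,0,0,33,0,0,0,0,0,36,0,0,0,0,0,36,0,0,0]}}

```text
clock: 13.2
eef_pos: [584.6, 52.5, 45.6]
eef_rot: [3.14, -0.001, 0.044]
wrist_force: [0.2, -0.2, -2.5]
finger_gap: 45.8
finger_force: 60.0
```

```bash
python3 -c "
from h import *
plan([584.4,57,41],[np.pi,0,.048])"
```

```text
at [584.6  52.5  45.6] [ 3.14e+00 -1.00e-03  4.40e-02] delta [-0.  -4.5  4.6] [ 0.001 -0.001 -0.004]
```

{"name": "nudge_tcp", "arguments": {"motion": [0,0,0,0,0,0,0,0,0,0,0,0]}}

```text
clock: 13.4
eef_pos: [585.1, 53.0, 46.5]
eef_rot: [3.14, -0.003, 0.045]
wrist_force: [0.0, -0.2, -2.9]
finger_gap: 45.8
finger_force: 60.0
```

{"name": "nudge_tcp", "arguments": {"motion": [0,0,2,0,0,0,0,0,4,0,0,0,0,0,4,0,0,0]}}

```text
clock: 13.7
eef_pos: [584.6, 53.2, 41.6]
eef_rot: [3.14, -0.001, 0.045]
wrist_force: [-0.5, -0.5, -3.6]
finger_gap: 45.8
finger_force: 60.0
```

```bash
python3 -c "
from h import *
p,d=manip.camera('scene');cv2.imwrite('pics/s4.png',cv2.resize(p[130:300,220:480,::-1],None,fx=3,fy=3))"
```

```text
(no output)
```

View pics/s4.png

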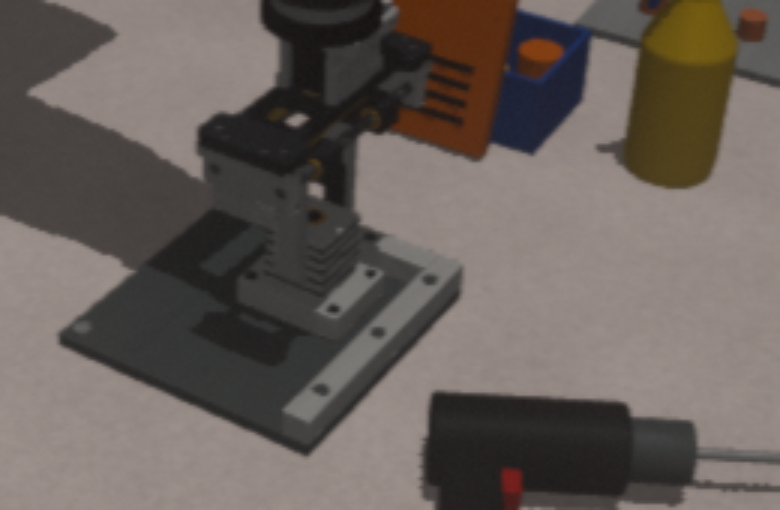

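The cylinder is upright at about (310,270), just above the bed and clear of both fences. I lower it in small steps.

{"name": "nudge_tcp", "arguments": {"motion": [0,0,1,0,0,0,0,0,1.5,0,0,0,0,0,1.5,0,0,0]}}

```text
clock: 14.05
eef_pos: [584.7, 53.1, 40.3]
eef_rot: [3.14, -0.002, 0.045]
wrist_force: [0.0, 0.1, -3.0]
finger_gap: 45.5
finger_force: 60.0
```

{"name": "nudge_tcp", "arguments": {"motion": [0,0,0.5,0,0,0,0,0,1,0,0,0,0,0,1,0,0,0]}}

```text
clock: 14.35
eef_pos: [584.9, 53.2, 40.2]
eef_rot: [3.14, -0.002, 0.045]
wrist_force: [-4.4, 0.2, 5.9]
finger_gap: 45.6
finger_force: 60.0
```

{"name": "nudge_tcp", "arguments": {"motion": [0,0,-0.7,0,0,0.0,4,0,-0.7,0,0,0,9,0,-0.7,0,0,0,13,0,-0.7,0,0,0,13,0,-0.7,0,0,0]}}

```text
clock: 14.85
eef_pos: [598.5, 53.7, 40.1]
eef_rot: [3.14, -0.003, 0.045]
wrist_force: [1.0, 0.1, -0.5]
finger_gap: 45.3
finger_force: 60.0
```

{"name": "nudge_tcp", "arguments": {"motion": [0,-5,0,0,0,0,0,-10,0,0,0,0,0,-15,0,0,0,0,0,-17,0,0,0,0,0,-17,0,0,0,0]}}

```text
clock: 15.35
eef_pos: [596.9, 71.3, 40.2]
eef_rot: [3.141, -0.002, 0.045]
wrist_force: [-0.3, 1.8, 0.4]
finger_gap: 45.6
finger_force: 60.0
```

```bash
python3 -c "
from h import *
plan([600,72,41],[np.pi,0,.048])"
```

```text
at [596.9  71.3  40.2] [ 3.141e+00 -2.000e-03  4.500e-02] delta [ 3.1 -0.5 -0.8] [ 0.001 -0.002 -0.003]
```

{"name": "nudge_tcp", "arguments": {"motion": [0,-1,0,0,0,0,0,-2,0,0,0,0,0,-3,0,0,0,0,0,-3,0,0,0,0]}}

```text
clock: 15.75
eef_pos: [596.9, 73.7, 40.2]
eef_rot: [3.14, -0.002, 0.045]
wrist_force: [-0.3, -0.3, -0.8]
finger_gap: 45.7
finger_force: 60.0
```

{"name": "nudge_tcp", "arguments": {"motion": [1,-1,0,0,0,0,2,-2,0,0,0,0,3,-2,0,0,0,0,3,-2,0,0,0,0]}}

```text
clock: 16.15
eef_pos: [599.2, 75.0, 40.2]
eef_rot: [3.139, 0.0, 0.045]
wrist_force: [-7.1, -6.5, 5.9]
finger_gap: 45.9
finger_force: 60.0
```

{"name": "nudge_tcp", "arguments": {"motion": [1,0,-0.3,0,0,0,1.5,-0.3,-0.3,0,0,0,1.5,-0.3,-0.3,0,0,0]}}

```text
clock: 16.45
eef_pos: [600.4, 75.1, 40.3]
eef_rot: [3.139, 0.001, 0.045]
wrist_force: [-7.3, -8.4, 5.5]
finger_gap: 45.7
finger_force: 60.0
```

{"name": "nudge_tcp", "arguments": {"motion": [0.8,0,0,0,0,0,1.5,0,0,0,0,0,1.5,0,0,0,0,0]}}

```text
clock: 16.75
eef_pos: [602.0, 75.2, 40.3]
eef_rot: [3.139, 0.001, 0.045]
wrist_force: [-6.9, -8.2, 4.5]
finger_gap: 45.7
finger_force: 60.0
```

{"name": "nudge_tcp", "arguments": {"motion": [0.8,0,0,0,0,0,1.5,0,0,0,0,0,1.5,0,0,0,0,0]}}

```text
clock: 17.05
eef_pos: [602.9, 75.2, 40.3]
eef_rot: [3.139, 0.002, 0.045]
wrist_force: [-12.2, -8.9, 7.9]
finger_gap: 45.5
finger_force: 60.0
```

{"name": "nudge_tcp", "arguments": {"motion": [0.8,0,0,0,0,0,1.5,0,0,0,0,0,1.5,0,0,0,0,0]}}

```text
clock: 17.35
eef_pos: [603.1, 75.2, 40.4]
eef_rot: [3.139, 0.006, 0.045]
wrist_force: [-24.9, -10.6, 17.5]
finger_gap: 45.7
finger_force: 60.0
```

{"name": "nudge_tcp", "arguments": {"motion": [0,-0.8,-0.2,0,0,0,-0.3,-1.2,-0.3,0,0,0,-0.3,-1.2,-0.3,0,0,0,-0.3,-1.2,-0.3,0,0,0]}}

```text
clock: 17.75
eef_pos: [603.1, 75.3, 40.4]
eef_rot: [3.137, 0.005, 0.045]
wrist_force: [-20.8, -17.4, 12.3]
finger_gap: 45.8
finger_force: 60.0
```

Run:
```python
from h import *
p,d=manip.camera('scene');cv2.imwrite('pics/s5.png',cv2.resize(p[130:300,220:480,::-1],None,fx=3,fy=3))
W=cloud('scene',d);z=W[...,2]
m=(np.abs(W[...,0]-600)<60)&(np.abs(W[...,1]-60)<70)&(z>22)&(z<38);rect(W,m,'flange/fences')
```

```text
flange/fences 920 c [600.3  59.5] s [119.8 139.1] a 0.33 0.006 z [23.3 30.1 36.4]
```

View pics/s5.png

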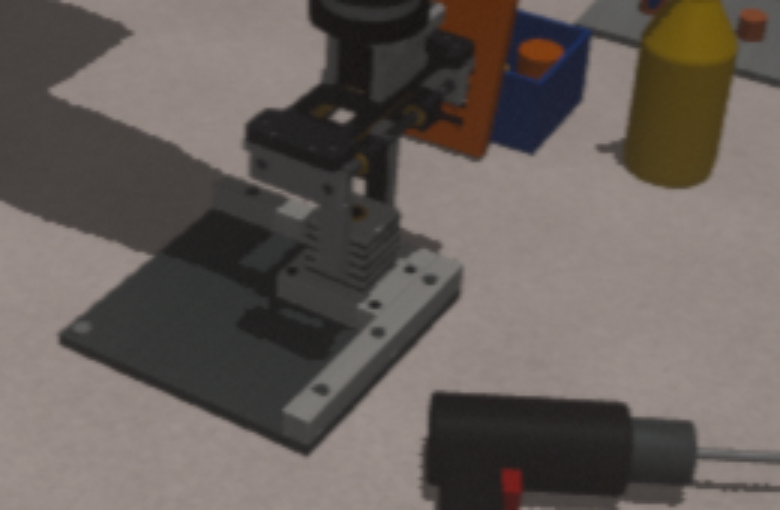

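The flange sits flush along the far fence at about (390,285) and is tucked into the corner. I hold, check that the force is steady and the cover is still leaning, then hand in.

{"name": "nudge_tcp", "arguments": {"motion": [0,0,0,0,0,0,0,0,0,0,0,0,0,0,0,0,0,0,0,0,0,0,0,0,0,0,0,0,0,0]}}

```text
clock: 18.3
eef_pos: [603.1, 75.3, 40.4]
eef_rot: [3.137, 0.005, 0.045]
wrist_force: [-20.1, -18.5, 11.5]
finger_gap: 45.6
finger_force: 60.0
```

Run:
```python
from h import *
p,d=manip.camera('top');W=cloud('top',d)
z=W[...,2];m=(p[...,0].astype(int)>p[...,2]+50)&(W[...,0]>460)&(W[...,0]<590)&(W[...,1]>270)&(W[...,1]<345)
q=W[m]
for lo in range(0,140,20):
    s=q[(q[:,2]>=lo)&(q[:,2]<lo+20)]
    if len(s):print(lo,len(s),np.round(np.median(s,0),1))
m=(np.abs(W[...,0]-600)<110)&(np.abs(W[...,1]-50)<80)&(z>22)&(z<38);rect(W,m,'fl')
```

```text
0 50 [526.1 285.9  16.9]
20 74 [519.7 287.1  28.3]
40 69 [497.8 294.   49.4]
60 99 [532.2 301.2  74.7]
80 231 [527.9 304.8  89.7]
100 249 [525.7 310.1 109.9]
120 463 [527.4 319.9 127. ]
fl 73 c [634.9  43.8] s [ 45.1 156.9] a 26.39 0.461 z [26.5 30.1 33.7]
```

Forces are steady at about 20 N and 18 N, and the cover still leans at about 0.28 rad.

```bash
python3 -c "
from cell import manip
print(manip.sign_off())"
```

```text
the job is handed in; nothing more can be done
None
```

I handed the job in at about 18 s of the 67 s allowed; the sign-off returned no verdict. The cover leans on the blue bin at about 0.28 rad, released, and the gripper still holds the cylinder on the bed in the jig's corner, with the wrist reading about 20 N towards the far fence and 18 N towards the left one.

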